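Slide a specimen carrier off the instrument base and onto the inspection stand

ROBOT

A 6-joint arm with a two-finger parallel gripper is mounted at the origin on the work surface. World frame = base frame: x ahead of the robot, y to its left, z up, the work surface at z = 0. Lengths are in m, angles in rad, forces in N, time in s.
With the tool pointing down it reaches from about 0.375 to 0.975 m from the base axis. Payload 3.8 kg.
Tool frame: the origin (TCP) lies midway between the tips of the shut fingers; the grasp point (between the pads) lies 19 mm behind it; z points along the fingers, y is the line along which they close (so a half turn about z gives the same grasp; the last joint's range is limited). The gripper opens to 85 mm and grips with 20 to 120 N. Pads are 22 mm wide; open, the fingers measure 114 mm over their backs; the gripper's body (76 mm by 85 mm) begins 54 mm behind the grasp point. The pads swing forward as they close: fully open they stand 13 mm farther back than shut.
Start: joints at [1.15, 0.264, 1.604, -0, 1.274, -0.037], TCP at [0.253, 0.626, 0.209] pointing down, gripper open.
Joint ranges: [-2.63, 2.63], [-0.94, 2.18], [0.31, 2.57], [-1.31, 4.45], [0, 2.66], [-2.55, 2.55]. Speed limits (rad/s): [2.57, 2.57, 3.14, 3.14, 3.14, 3.14].

INTERFACE

Orientations are given as a rotation vector (axis times angle).
In Python, from workcell import bot, imaging gives the robot as it stands.
- The arm moves only by the tool step_arm, never from a script. Its argument "series" is a list of rows, each an object of numbers: "grip": the closure, from -1 (fully open) to 1 (shut); "x", "y", "z": the shift along the tool's x, y, z normalised to -1 to 1, where 1 is 500 mm; "ax", "ay", "az": the turn, a rotation vector about the tool's x, y, z normalised to -1 to 1, where 1 is 30 degrees. A call has 1 to 12 rows; each row is the pose to reach, as a shift and turn from the pose commanded when the call began, along the tool's axes at that moment; what a row does not reach only later rows make up. A row lasts 1/10 s, in which the tool goes at most 50 mm and 8.59 degrees, less where a joint would pass 70% of its speed; a pose out of reach is approached as far as the arm can. A call with a number of a shift or a turn outside -1 to 1 is refused whole. A call with a gripper value outside its range is refused whole. The fingers move at their own pace and stop on an object; "force" is the grip in N (left out, the last holds). Time passes only in rows, so rows that repeat a pose let the fingers close. It gives the time, the measured TCP pose, the force, the opening and the grip force at its end, in the units of the state.
- bot.read_state(): the state, without advancing time (a new reading comes with each control period).
- imaging.read_camera(name): name is "scene" or "top"; returns a dict with "img" (480x640x3 uint8, red, green, blue), "fx", "fy", "cx", "cy" (pixels), "k1" (the pictures are not rectified: a ray, as slopes to the right and down, at radius r is drawn at 1 + k1 r^2 times it, then the intrinsics apply), "R" (3x3) and "t" (3): a world point X has camera coordinates R X + t. Camera axes: x right, y down, z forward; pixel columns grow to the right and rows downward; lengths in m; the calibration is good to about 2 mm. A picture is of the moment at which its call begins. There is no depth.
- bot.finish_job(): hands the job in; it is judged then, once.
The state is a dict: "time": time; "q": joint angles; "joint_vel": joint speeds; "joint_torque": joint torques, N m; "tool_pos": TCP position; "tcp_rot": TCP orientation; "wrist_force": force on the tool from outside, world axes, zero at the start; "torque": the same for the moment, N m; "width": opening from 0.0 (shut) to 1.0 (fully open); "grip_force": force on a finger pad.
Only numpy, scipy, OpenCV 4.12 (cv2) and the standard library are available. Lean on these libraries where they do the work, as an engineer would, in place of code of your own. Each camera call takes 0.05 s, during which the arm holds its last target. There are 200 camera calls.

TASK

Take the flat specimen carrier with the round specimen out of its lane on the black instrument base: push it along the lane until its end sticks out well over the front edge (the edge towards the robot) while it still lies flat on the base, then grip the overhanging end by its sides and lift it off. Set it down flat, centred and lengthways on top of the oblong inspection stand and let go; do not drop it, and leave the other carrier, with the square specimen, where it is.

Things in the scene. Friction and masses are not known exactly. Their poses are not given: they have to be found in the camera images.
- carrier: the carrier to move: loose aluminium plate, 110 (its x) x 54 (y) x 6 mm, 80 to 130 g, dark round specimen 38 mm across on top (under 1 mm high). Origin: centre of its underside. It lies lengthways in one of the base's three lanes, near end 8 to 43 mm behind the base's front edge; 3 mm play each side, slides easily, tips only if over half sticks out.
- other_carrier: a loose carrier of the same size and material but with a dark square specimen of 32 mm, lying in another lane; to be left alone. Origin: centre of its underside, x along its length.
- base: black fixed slab 360 (x) x 264 (y) x 60 mm high. Origin: centre of underside; x points away from the robot, front edge at x = -180 mm. Lanes 60 mm wide run along x at y = -80, 0, 80 mm, floor 60 mm up, open at both ends, between rails 8 mm high, 6 to 210 mm behind the edge. Third lane: a steel puck 40 mm wide, 12 mm high. From 225 mm behind the edge: equipment up to 35 mm above the slab.
- stand: oblong stand fixed to the table, left or right of the base (the round stand is another). Black flat top 80 (its x) x 40 mm (y), 70 mm above the table, 12 mm thick, on a narrow column and a foot plate 100 x 70 x 10 mm. Origin: centre of its underside on the table, below the middle of the top. The carrier is larger than the top and sticks out on all sides.
Not all that is in view belongs to the job. What is shaped like the carrier but green or turquoise is not meant. What is shaped like the stand but pink is not meant.

How it is judged:
By the outcome, as a careful person would: the job done as asked, in the order asked, and still so for the second after the job is handed in, with the robot touching nothing.
It also fails if it takes over 45 s, if anything falls off the work surface, if the arm or the gripper's body presses on something with over 40 N, if the wrist force passes 120 N, or if a joint passes its speed limit or range.

## Working session

There is one attempt and no reset: what is moved stays moved. The work goes in short steps, Python scripts to look and compute and a tool call to move; the robot and the scene stay as the last step left them, time stands still between calls to the robot, and variables do not carry over. Pictures are saved under pics/ and viewed, at most 10 in all, crops included, and the job is handed in when it is done.

Besides the shell and the picture viewer there is one more tool, called in YAML: its name, and indented under it one key for each argument. step_arm: Moves the arm, as the interface text tells. Scaled input: -1 to 1 covers 500 mm each way for a shift and 30 degrees each way for a turn. Its arguments: {"type":"object","properties":{"series":{"type":"array","items":{"type":"object","properties":{"grip":{"type":"number"},"x":{"type":"number","minimum":-1,"maximum":1},"y":{"type":"number","minimum":-1,"maximum":1},"z":{"type":"number","minimum":-1,"maximum":1},"ax":{"type":"number","minimum":-1,"maximum":1},"ay":{"type":"number","minimum":-1,"maximum":1},"az":{"type":"number","minimum":-1,"maximum":1}}}},"force":{"type":"number"}},"required":["series"]}

```bash
ls; mkdir -p pics
cat > h.py <<'E'
import numpy as np, cv2
from scipy.spatial.transform import Rotation as Ro
def cam(n):
    from workcell import imaging
    return imaging.read_camera(n)
def ray(c,p):
    p=np.atleast_2d(np.array(p,float))
    K=np.array([[c["fx"],0,c["cx"]],[0,c["fy"],c["cy"]],[0,0,1]])
    d=np.array([c["k1"],0,0,0,0.])
    u=cv2.undistortPointsIter(p[:,None],K,d,None,None,(3,100,1e-10))[:,0] if hasattr(cv2,'undistortPointsIter') else cv2.undistortPoints(p[:,None],K,d)[:,0]
    R=np.array(c["R"]);t=np.array(c["t"])
    return -R.T@t, np.c_[u,np.ones(len(u))]@R
def onz(c,p,z):
    o,d=ray(c,p); return o+d*((z-o[2])/d[:,2])[:,None]
def proj(c,X):
    K=np.array([[c["fx"],0,c["cx"]],[0,c["fy"],c["cy"]],[0,0,1]])
    return cv2.projectPoints(np.atleast_2d(np.array(X,float)),cv2.Rodrigues(np.array(c["R"]))[0],np.array(c["t"],float),K,np.array([c["k1"],0,0,0,0.]))[0][:,0]
def save(c,n): cv2.imwrite("pics/"+n,cv2.cvtColor(c["img"],cv2.COLOR_RGB2BGR))
E
python3 - <<'E'
from h import *
import pickle
for n in("scene","top"):
    c=cam(n);save(c,n+"0.png");pickle.dump(c,open(n+"0.pkl","wb"))
    R=np.array(c["R"]);print(n,c["fx"],c["k1"],-R.T@np.array(c["t"]),R[2])
from workcell import bot
print(bot.read_state())
E
```

```text
pics
scene 528.0784621230149 -0.025668453692554657 [1.21983459 0.28597193 0.69011863] [-0.71714102 -0.28342426 -0.63669415]
top 620.8688504984837 -0.11132622244018321 [ 3.77936004e-01 -1.06340536e-04  1.32405542e+00] [ 0.12703352 -0.00265156 -0.99189488]
{'time': 0.1, 'q': array([ 1.15008171e+00,  2.64713168e-01,  1.60525625e+00,  2.04572121e-05,
        1.27373172e+00, -3.68921201e-02]), 'joint_vel': array([-5.34341355e-04, -2.06482217e-05, -3.33758614e-03,  9.78140095e-04,
       -3.62220836e-04,  3.38561744e-04]), 'joint_torque': array([-1.28382626e-04, -5.16695952e+01, -3.68594670e+01, -1.05209297e-04,
        6.30219933e-03, -2.50574567e-05]), 'tool_pos': array([0.25245861, 0.62522709, 0.20785261]), 'tcp_rot': array([-0.59912704, -3.08342612,  0.00321821]), 'wrist_force': array([-0.07268597, -0.44594184,  0.03601366]), 'torque': array([ 0.02996479,  0.01332307, -0.01745898]), 'grip_force': 0.0, 'width': 0.9983299849148359}
```

View pics/scene0.png

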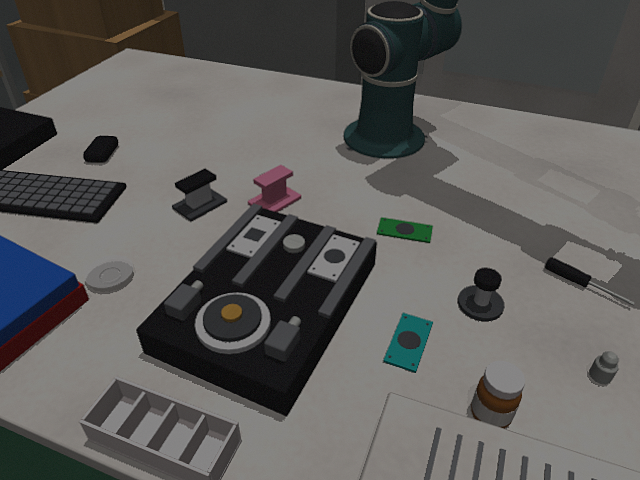

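View pics/top0.png

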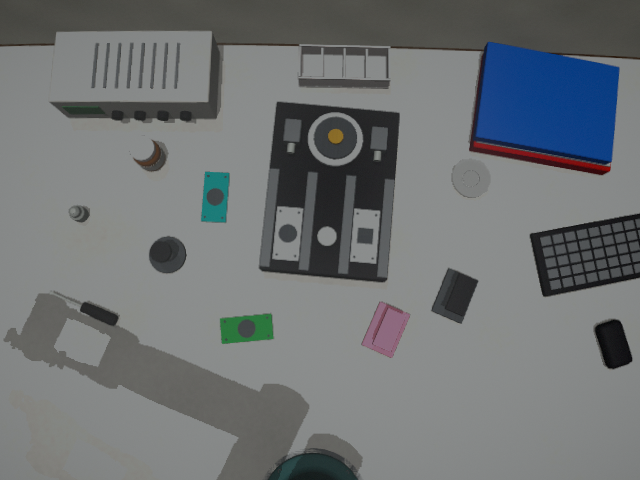

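The top view shows the wanted carrier (round specimen) in the left lane at about (288,233). The other carrier (square) is at (366,236). The green one at (246,328) and the turquoise one at (215,197) are decoys. The oblong black stand is at (457,294); the pink one at (387,328) and the round one at (167,254) are not meant. Next I measure and confirm with a crop.

Run:
```python
from h import *
import pickle
c=pickle.load(open("top0.pkl","rb"));s=pickle.load(open("scene0.pkl","rb"))
g=cv2.cvtColor(c["img"],cv2.COLOR_RGB2GRAY); gs=cv2.cvtColor(s["img"],cv2.COLOR_RGB2GRAY)
def blob(g,seed,lo,hi,box,k=0):
    m=cv2.inRange(g,lo,hi); M=np.zeros_like(m);x0,y0,x1,y1=box;M[y0:y1,x0:x1]=m[y0:y1,x0:x1]
    if k: M=cv2.morphologyEx(M,cv2.MORPH_OPEN,np.ones((k,k)))
    cs=cv2.findContours(M,cv2.RETR_EXTERNAL,cv2.CHAIN_APPROX_NONE)[0]
    return max(cs,key=lambda q:cv2.contourArea(q) if cv2.pointPolygonTest(q,seed,False)>=0 or seed is None else -1)
def meas(n,c,q,z):
    P=onz(c,q[:,0,:],z); (cx,cy),(w,h),a=cv2.minAreaRect((P[:,:2]*1000).astype(np.float32))
    print(n,"ctr",round(cx,1),round(cy,1),"size",round(w,1),round(h,1),"ang",round(a,2),"px",cv2.boundingRect(q))
    return P
print("gray vals", g[214,288],g[233,288],g[250,327],g[190,312],g[190,330],g[294,457],g[306,445],g[290,430], gs[184,196],gs[205,205])
meas("carrier",c,blob(g,(288,214),130,255,(265,195,312,272)),.066)
meas("other",c,blob(g,(366,215),130,255,(345,195,388,272)),.066)
meas("puck",c,blob(g,(327,237),130,255,(313,220,342,255)),.072)
meas("carrierS",s,blob(gs,(333,240),130,255,(300,225,365,290)),.066)
for lo in (30,40,50): meas("stand",c,blob(g,(460,292),0,lo,(425,260,485,330),3),.07)
for lo in (30,40,50): meas("standS",s,blob(gs,(196,182),0,lo,(165,160,230,205),3),.07)
q=blob(g,(330,200),0,125,(255,95,410,290),3); P=meas("base(all)",c,q,.06)
ap=cv2.approxPolyDP(cv2.convexHull(q),5,True)[:,0];print(ap.tolist(),np.round(onz(c,ap,.06)*1000,1).tolist())
a=cv2.resize(c["img"][190:340,255:495],None,fx=3.2,fy=3.2,interpolation=2)
cv2.imwrite("pics/crop1.png",a[:,:,::-1])
```

```text
gray vals 139 67 40 92 35 43 40 140 24 40
carrier ctr 558.6 63.1 size 51.0 106.8 ang 86.37 px (273, 207, 30, 53)
other ctr 556.6 -95.4 size 50.9 106.7 ang 86.05 px (351, 209, 29, 54)
puck ctr 554.2 -16.8 size 34.7 34.8 ang 46.32 px (318, 227, 18, 18)
carrierS ctr 561.3 61.9 size 51.1 106.1 ang 86.25 px (309, 235, 50, 45)Traceback (most recent call last):
  File "<stdin>", line 19, in <module>
  File "<stdin>", line 9, in blob
ValueError: max() iterable argument is empty
```

Run:
```python
from h import *
import pickle
c=pickle.load(open("top0.pkl","rb"));s=pickle.load(open("scene0.pkl","rb"))
a=cv2.resize(c["img"][190:340,255:495],None,fx=3.2,fy=3.2,interpolation=2)
b=cv2.convertScaleAbs(cv2.resize(s["img"][155:230,150:300],None,fx=3,fy=3,interpolation=2),alpha=2)
a[-225:,-768:-768+450]=b
cv2.imwrite("pics/crop1.png",a[:,:,::-1])
g=cv2.cvtColor(c["img"],cv2.COLOR_RGB2GRAY);print(g[266:326:3,430:484:3])
def fit(n,c,lo,hi,box,z,k=3):
    g=cv2.cvtColor(c["img"],cv2.COLOR_RGB2GRAY);x0,y0,x1,y1=box
    M=np.zeros_like(g);M[y0:y1,x0:x1]=cv2.inRange(g,lo,hi)[y0:y1,x0:x1];M=cv2.morphologyEx(M,cv2.MORPH_OPEN,np.ones((k,k)))
    cs=cv2.findContours(M,cv2.RETR_EXTERNAL,cv2.CHAIN_APPROX_NONE)[0]
    if not cs: print(n,"none");return
    q=max(cs,key=cv2.contourArea);P=onz(c,q[:,0,:],z)
    print(n,lo,hi,np.round(cv2.minAreaRect((P[:,:2]*1000).astype(np.float32))[0],1),np.round(np.r_[cv2.minAreaRect((P[:,:2]*1000).astype(np.float32))[1:][0],cv2.minAreaRect((P[:,:2]*1000).astype(np.float32))[2]],1))
    return q
for h in(42,46,50,55): fit("stand",c,0,h,(425,260,485,330),.07)
fit("foot",c,0,100,(425,260,485,330),.01)
for h in(24,28,32): fit("standS",s,0,h,(165,160,230,205),.07)
q=fit("base",c,0,110,(255,95,410,290),.06,5)
ap=cv2.approxPolyDP(cv2.convexHull(q),5,True)[:,0];print(ap.tolist(),np.round(onz(c,ap,.06)*1000,1).tolist())
```

```text
[[141 141 141 141 141 141 140 139 141 140 141 140 140 141 140 141 141 141]
 [140 140 141 140 140 141  55  76 121 141 141 140 140 140 140 140 140 140]
 [140 140 140 141 141 129  66  65  57  51 102 140 139 140 141 140 140 139]
 [140 141 140 140 140  63  65  64  49  43  43  42  75 135 140 140 140 140]
 [141 140 140 140 136  60  65  59  50  37  43  45  42  42  73 121 140 140]
 [141 141 140 141  84  66  66  50  47  43  44  44  41  42  42  41 109 141]
 [140 140 141 140  52  67  65  49  44  40  44  43  43  43  42  43 140 140]
 [141 140 140 130  67  67  52  52  39  43  44  42  43  41  42  67 139 140]
 [140 141 140  77  65  66  49  49  44  42  43  42  41  44  41 135 140 140]
 [140 140 141  63  65  60  49  38  42  42  42  43  42  43  50 140 140 140]
 [141 141 101  67  66  49  52  44  44  42  43  43  43  42 104 141 140 140]
 [141 141  51  66  65  49  44  44  44  45  42  42  42  44 139 140 140 139]
 [140 128  68  67  50  52  41  44  43  43  42  42  43  71 140 140 141 141]
 [140  61  67  66  56  45  46  44  43  44  43  42  42 133 140 140 140 140]
 [140  63  66  67  66  35  44  44  45  43  41  42 
[... 240 characters left out ...]
 140 140]
 [140 140 140 140 140 140 139 134  58  62  61 131 140 140 140 140 139 140]
 [139 140 139 140 140 140 140 140 139 138  94 140 140 140 140 140 140 139]]
stand 0 42 [ 459.6 -313.9] [11.7 20.2 71. ]
stand 0 46 [ 439.9 -290.9] [42.1 79.2 68.2]
stand 0 50 [ 441. -288.] [49.7 79.7 68.1]
stand 0 55 [ 441.1 -287.2] [51.4 80.1 68. ]
foot 0 100 [ 440.5 -292. ] [ 71.6 101.2  68.1]
standS 0 24 [ 450.2 -288.6] [48.7 83.1 67.4]
standS 0 28 [ 450.2 -288.6] [48.7 83.1 67.4]
standS 0 32 [ 450.1 -287.8] [50.  83.6 67.1]
base 0 110 [652.3 -22.9] [264.7 365.1  85.8]
[[277, 102], [399, 113], [385, 281], [259, 268]] [[840.5, 93.6, 60.0], [822.0, -166.2, 60.0], [464.6, -138.1, 60.0], [486.0, 119.7, 60.0]]
```

View pics/crop1.png

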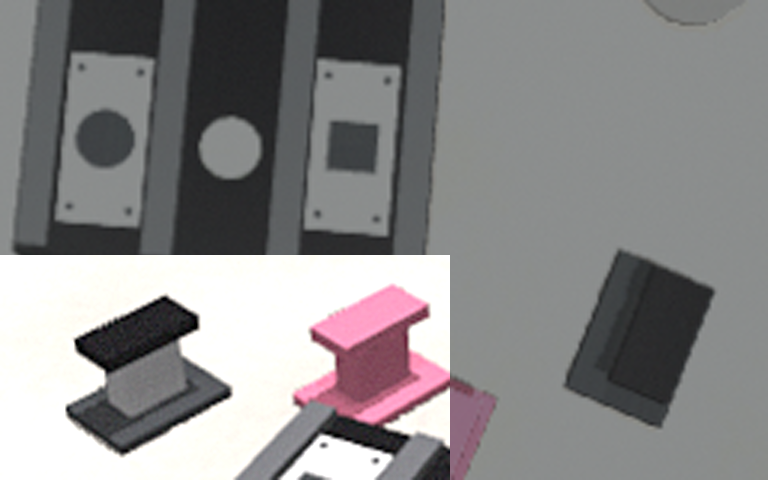

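The crop confirms it: round specimen in the left lane, puck in the middle, square specimen on the right. The stand is black with a grey column, beside the pink one. Sizes match to within about 3 mm and the near end is about 27 mm behind the edge, within 8–43 mm. Next I work out the move to behind the carrier.

```bash
cat >> h.py <<'E'
C=np.array([.6523,-.0229]);YB=np.radians(-4.1)
def b2w(x,y):
    return C+np.array([[np.cos(YB),-np.sin(YB)],[np.sin(YB),np.cos(YB)]])@[x,y]
def w2b(p): 
    return np.array([[np.cos(YB),np.sin(YB)],[-np.sin(YB),np.cos(YB)]])@(np.array(p)-C)
def plan(x,y,z,yaw,P=None,R=None):
    """tool down, tool x at heading yaw (or +180); prints scaled shift and turn"""
    from workcell import bot
    s=bot.read_state(); P=np.array(s["tool_pos"]) if P is None else np.array(P); R0=Ro.from_rotvec(s["tcp_rot"] if R is None else R)
    c,n=np.cos(yaw),np.sin(yaw); best=None
    for k in(1,-1):
        T=Ro.from_matrix(np.array([[k*c,k*n,0],[k*n,-k*c,0],[0,0,-1]]))
        r=(R0.inv()*T).as_rotvec()
        if best is None or np.linalg.norm(r)<np.linalg.norm(best): best=r
    d=R0.inv().apply(np.array([x,y,z])-P)
    print("t",s["time"],"shift",np.round(d/.5,4),"turn",np.round(np.degrees(best)/30,4),"mm",np.round(d*1000,1))
E
python3 - <<'E'
from h import *
from workcell import bot
s=bot.read_state();print(np.round(Ro.from_rotvec(s["tcp_rot"]).as_matrix(),3),s["q"])
p=b2w(-.017,.0795);print(p)
plan(*p,.16,YB)
E
```

```text
[[-0.927  0.374 -0.001]
 [ 0.374  0.927 -0.002]
 [ 0.    -0.002 -1.   ]] [ 1.15008171e+00  2.64713168e-01  1.60525625e+00  2.04572121e-05
  1.27373172e+00 -3.68921201e-02]
[0.64102755 0.057612  ]
t 0.1 shift [-1.1457 -0.7614  0.0972] turn [-0.004  -0.0008 -0.5964] mm [-572.9 -380.7   48.6]
```

step_arm:
  series:
    - {"x": -0.7,"y": -0.45,"z": 0,"az": -0.6,"grip": 1}
    - {"x": -0.7,"y": -0.45,"z": 0,"az": -0.6,"grip": 1}
    - {"x": -0.7,"y": -0.45,"z": 0,"az": -0.6,"grip": 1}
    - {"x": -0.7,"y": -0.45,"z": 0,"az": -0.6,"grip": 1}
    - {"x": -0.7,"y": -0.45,"z": 0,"az": -0.6,"grip": 1}
    - {"x": -0.7,"y": -0.45,"z": 0,"az": -0.6,"grip": 1}
    - {"x": -0.7,"y": -0.45,"z": 0,"az": -0.6,"grip": 1}
    - {"x": -0.7,"y": -0.45,"z": 0,"az": -0.6,"grip": 1}
    - {"x": -0.7,"y": -0.45,"z": 0,"az": -0.6,"grip": 1}
    - {"x": -0.7,"y": -0.45,"z": 0,"az": -0.6,"grip": 1}
    - {"x": -0.7,"y": -0.45,"z": 0,"az": -0.6,"grip": 1}

```text
validation failed for argument at $.se...
```

Run:
```python
from h import *
from workcell import bot
s=bot.read_state();print(s["tool_pos"],s["q"],s["wrist_force"])
plan(*b2w(-.017,.0795),.12,YB)
```

```text
[0.25245861 0.62522709 0.20785261] [ 1.15008171e+00  2.64713168e-01  1.60525625e+00  2.04572121e-05
  1.27373172e+00 -3.68921201e-02] [-0.07268597 -0.44594184  0.03601366]
t 0.1 shift [-1.1457 -0.7612  0.1772] turn [-0.004  -0.0008 -0.5964] mm [-572.9 -380.6   88.6]
```

The call was refused at validation and nothing moved. I try one small row with every field given as a decimal.

step_arm:
  series:
    - {"x": -0.1,"y": -0.06,"z": 0.0,"ax": 0.0,"ay": 0.0,"az": 0.0,"grip": 1.0}

```text
time: 0.2
tool_pos: [0.2801, 0.5888, 0.208]
tcp_rot: [-0.591, -3.083, -0.002]
wrist_force: [1.4, 0.4, 0.6]
width: 0.86
grip_force: 0.0
```

step_arm:
  series:
    - {"x": -0.6,"y": -0.4,"z": 0.0,"ax": 0.0,"ay": 0.0,"az": -0.6,"grip": 1.0}
    - {"x": -0.6,"y": -0.4,"z": 0.0,"ax": 0.0,"ay": 0.0,"az": -0.6,"grip": 1.0}
    - {"x": -0.6,"y": -0.4,"z": 0.0,"ax": 0.0,"ay": 0.0,"az": -0.6,"grip": 1.0}
    - {"x": -0.6,"y": -0.4,"z": 0.0,"ax": 0.0,"ay": 0.0,"az": -0.6,"grip": 1.0}
    - {"x": -0.6,"y": -0.4,"z": 0.0,"ax": 0.0,"ay": 0.0,"az": -0.6,"grip": 1.0}
    - {"x": -0.6,"y": -0.4,"z": 0.0,"ax": 0.0,"ay": 0.0,"az": -0.6,"grip": 1.0}
    - {"x": -0.6,"y": -0.4,"z": 0.0,"ax": 0.0,"ay": 0.0,"az": -0.6,"grip": 1.0}
    - {"x": -0.6,"y": -0.4,"z": 0.0,"ax": 0.0,"ay": 0.0,"az": -0.6,"grip": 1.0}
    - {"x": -0.6,"y": -0.4,"z": 0.0,"ax": 0.0,"ay": 0.0,"az": -0.6,"grip": 1.0}

```text
time: 1.1
tool_pos: [0.4869, 0.2865, 0.2086]
tcp_rot: [-0.115, -3.139, 0.001]
wrist_force: [-0.7, 0.2, -0.8]
width: -0.005
grip_force: 0.0
```

Run:
```python
from h import *
from workcell import bot
s=bot.read_state();print(s["tool_pos"],s["q"],s["wrist_force"])
plan(*b2w(-.017,.0795),.12,YB)
```

```text
[0.48686048 0.28646883 0.20863982] [ 4.87696179e-01  5.72743748e-02  1.84281789e+00  9.11335571e-05
  1.24230395e+00 -1.00965451e+00] [-0.71522605  0.21175924 -0.81756372]
t 1.1 shift [-0.3412 -0.4338  0.1772] turn [-0.0007 -0.0014 -0.0037] mm [-170.6 -216.9   88.6]
```

step_arm:
  series:
    - {"x": -0.341,"y": -0.434,"z": 0.0,"ax": 0.0,"ay": 0.0,"az": 0.0,"grip": 1.0}
    - {"x": -0.341,"y": -0.434,"z": 0.0,"ax": 0.0,"ay": 0.0,"az": 0.0,"grip": 1.0}
    - {"x": -0.341,"y": -0.434,"z": 0.0,"ax": 0.0,"ay": 0.0,"az": 0.0,"grip": 1.0}
    - {"x": -0.341,"y": -0.434,"z": 0.0,"ax": 0.0,"ay": 0.0,"az": 0.0,"grip": 1.0}
    - {"x": -0.341,"y": -0.434,"z": 0.0,"ax": 0.0,"ay": 0.0,"az": 0.0,"grip": 1.0}
    - {"x": -0.341,"y": -0.434,"z": 0.0,"ax": 0.0,"ay": 0.0,"az": 0.0,"grip": 1.0}
    - {"x": -0.341,"y": -0.434,"z": 0.1,"ax": 0.0,"ay": 0.0,"az": 0.0,"grip": 1.0}
    - {"x": -0.341,"y": -0.434,"z": 0.18,"ax": 0.0,"ay": 0.0,"az": 0.0,"grip": 1.0}
    - {"x": -0.341,"y": -0.434,"z": 0.22,"ax": 0.0,"ay": 0.0,"az": 0.0,"grip": 1.0}
    - {"x": -0.341,"y": -0.434,"z": 0.22,"ax": 0.0,"ay": 0.0,"az": 0.0,"grip": 1.0}
    - {"x": -0.341,"y": -0.434,"z": 0.22,"ax": 0.0,"ay": 0.0,"az": 0.0,"grip": 1.0}

```text
time: 2.2
tool_pos: [0.6409, 0.0616, 0.099]
tcp_rot: [-0.107, -3.139, -0.001]
wrist_force: [0.4, 0.4, 0.7]
width: -0.0
grip_force: 0.0
```

Run:
```python
from h import *
from workcell import bot
s=bot.read_state();print(s["tool_pos"],s["q"],s["wrist_force"])
plan(*b2w(-.017,.0795),.0635,YB)
c=cam("scene");a=cv2.resize(c["img"][150:400,140:440],None,fx=2.6,fy=2.4,interpolation=2)
cv2.imwrite("pics/pre.png",a[:,:,::-1])
```

```text
[0.64093001 0.06157475 0.0989866 ] [ 5.68384231e-02  2.92689435e-01  1.77903322e+00  5.09780161e-04
  1.07067252e+00 -1.44626628e+00] [0.35456838 0.4407804  0.66244028]
t 2.2 shift [-0.0008 -0.0079  0.071 ] turn [ 0.0007 -0.0016  0.0069] mm [-0.4 -4.  35.5]
```

View pics/pre.png

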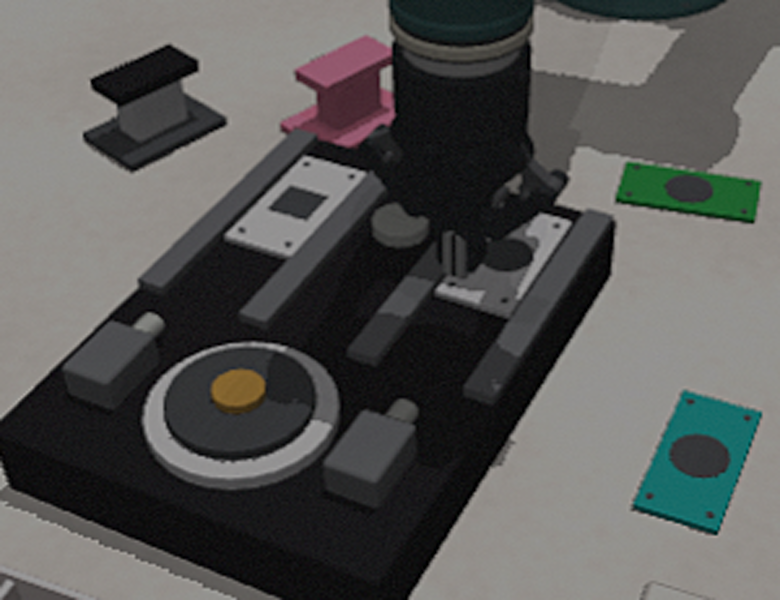

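The fingers (crop 455,272) are above the lane, behind the far end of the carrier. I descend.

step_arm:
  series:
    - {"x": 0.0,"y": -0.008,"z": 0.03,"ax": 0.0,"ay": 0.0,"az": 0.0,"grip": 1.0}
    - {"x": 0.0,"y": -0.008,"z": 0.055,"ax": 0.0,"ay": 0.0,"az": 0.0,"grip": 1.0}
    - {"x": 0.0,"y": -0.008,"z": 0.068,"ax": 0.0,"ay": 0.0,"az": 0.0,"grip": 1.0}
    - {"x": 0.0,"y": -0.008,"z": 0.07,"ax": 0.0,"ay": 0.0,"az": 0.0,"grip": 1.0}
    - {"x": 0.0,"y": -0.008,"z": 0.07,"ax": 0.0,"ay": 0.0,"az": 0.0,"grip": 1.0}

```text
time: 2.75
tool_pos: [0.6405, 0.0558, 0.0635]
tcp_rot: [-0.11, -3.139, 0.0]
wrist_force: [0.5, -0.1, -0.8]
width: -0.001
grip_force: 0.0
```

Run:
```python
from h import *
plan(*b2w(-.017,.0795),.0635,YB)
plan(*b2w(-.100,.0795),.0635,YB)
```

```text
t 2.75 shift [-0.0008  0.0038  0.    ] turn [-0.0002 -0.0019  0.0032] mm [-0.4  1.9  0. ]
t 2.75 shift [0.1652 0.0041 0.0002] turn [-0.0002 -0.0019  0.0032] mm [82.6  2.   0.1]
```

step_arm:
  series:
    - {"x": 0.02,"y": 0.003,"z": 0.0,"ax": 0.0,"ay": 0.0,"az": 0.0,"grip": 1.0}
    - {"x": 0.035,"y": 0.004,"z": 0.0,"ax": 0.0,"ay": 0.0,"az": 0.0,"grip": 1.0}
    - {"x": 0.05,"y": 0.004,"z": 0.0,"ax": 0.0,"ay": 0.0,"az": 0.0,"grip": 1.0}
    - {"x": 0.065,"y": 0.004,"z": 0.0,"ax": 0.0,"ay": 0.0,"az": 0.0,"grip": 1.0}
    - {"x": 0.08,"y": 0.004,"z": 0.0,"ax": 0.0,"ay": 0.0,"az": 0.0,"grip": 1.0}
    - {"x": 0.095,"y": 0.004,"z": 0.0,"ax": 0.0,"ay": 0.0,"az": 0.0,"grip": 1.0}
    - {"x": 0.11,"y": 0.004,"z": 0.0,"ax": 0.0,"ay": 0.0,"az": 0.0,"grip": 1.0}
    - {"x": 0.125,"y": 0.004,"z": 0.0,"ax": 0.0,"ay": 0.0,"az": 0.0,"grip": 1.0}
    - {"x": 0.135,"y": 0.004,"z": 0.0,"ax": 0.0,"ay": 0.0,"az": 0.0,"grip": 1.0}
    - {"x": 0.14,"y": 0.004,"z": 0.0,"ax": 0.0,"ay": 0.0,"az": 0.0,"grip": 1.0}
    - {"x": 0.14,"y": 0.004,"z": 0.0,"ax": 0.0,"ay": 0.0,"az": 0.0,"grip": 1.0}

```text
time: 3.85
tool_pos: [0.5709, 0.0628, 0.0641]
tcp_rot: [0.109, 3.14, 0.0]
wrist_force: [0.3, 0.4, -0.4]
width: -0.001
grip_force: 0.0
```

Run:
```python
from h import *
plan(*b2w(-.100,.0795),.0635,YB)
c=cam("top");s=cam("scene")
a=cv2.resize(c["img"][180:310,240:400],None,fx=2.5,fy=2.5,interpolation=2);b=cv2.resize(s["img"][180:310,240:400],None,fx=2.5,fy=2.5,interpolation=2)
cv2.imwrite("pics/push.png",np.hstack([a,b])[:,:,::-1])
```

```text
t 3.85 shift [ 0.0254 -0.0002  0.0012] turn [0.     0.     0.0038] mm [12.7 -0.1  0.6]
```

View pics/push.png

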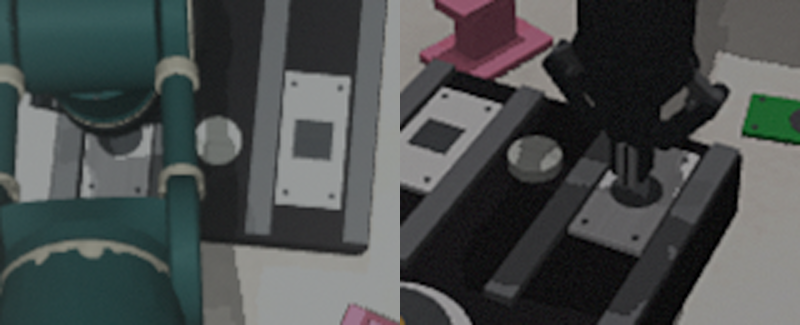

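The left half (top view) is mostly hidden by the arm. In the right half the fingers (630,190) appear to stand above the specimen, and the plate's far end (610,235) looks unmoved. I check this with numbers.

Run:
```python
from h import *
from workcell import bot
import pickle
s0=pickle.load(open("scene0.pkl","rb"));s=cam("scene");st=bot.read_state()
print(st["tool_pos"],st["wrist_force"])
f=lambda p: np.round((np.array(p)-[240,180])*2.5+[400,0],0).tolist()
p=proj(s,[st["tool_pos"],[st["tool_pos"][0],st["tool_pos"][1],.085]]);print("tcp px",p.tolist(),f(p))
ctr=np.array([.5600,.0625]);
for a in(-.055,.055):
  for b in(-.027,.027):
    w=ctr+[np.cos(YB)*a-np.sin(YB)*b,np.sin(YB)*a+np.cos(YB)*b]
    q=proj(s,[*w,.066])[0];print("orig corner",a,b,np.round(q,1),f(q))
d=cv2.absdiff(s["img"],s0["img"]).max(2)
a=cv2.resize(s["img"][215:300,290:390],None,fx=4,fy=4,interpolation=2);b=cv2.resize(s0["img"][215:300,290:390],None,fx=4,fy=4,interpolation=2)
cv2.imwrite("pics/cmp.png",cv2.convertScaleAbs(np.hstack([a,b])[:,:,::-1],alpha=1.5))
```

```text
[0.5715425  0.06272073 0.06419378] [-0.39557492 -0.1094444   1.39069156]
tcp px [[332.46093793255716, 260.44389235324695], [332.7120618918072, 251.55479613524935]] [[631.0, 201.0], [632.0, 179.0]]
orig corner -0.055 -0.027 [333.4 233.5] [633.0, 134.0]
orig corner -0.055 0.027 [360.4 241.7] [701.0, 154.0]
orig corner 0.055 -0.027 [307.1 270.3] [568.0, 226.0]
orig corner 0.055 0.027 [336.  279.9] [640.0, 250.0]
```

View pics/cmp.png

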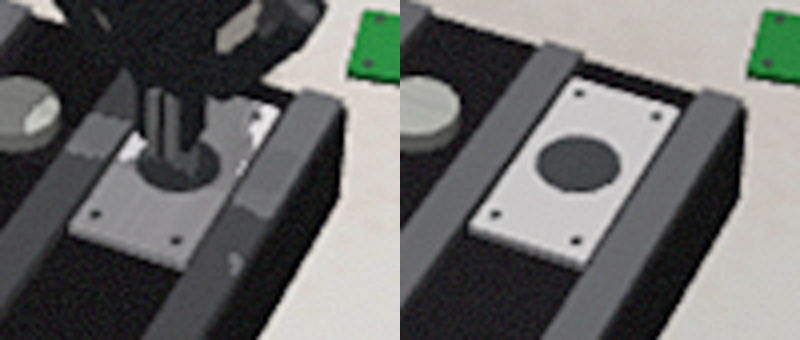

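The carrier has not moved: its corners match the original ones. The fingertips appear about 5 px (roughly 8–10 mm) above where the reported TCP puts them, so they passed over the plate. I go back and touch the lane floor behind the carrier to find the true height.

step_arm:
  series:
    - {"x": 0.0,"y": 0.0,"z": -0.02,"ax": 0.0,"ay": 0.0,"az": 0.0,"grip": 1.0}
    - {"x": -0.07,"y": 0.0,"z": -0.02,"ax": 0.0,"ay": 0.0,"az": 0.0,"grip": 1.0}
    - {"x": -0.14,"y": 0.0,"z": -0.02,"ax": 0.0,"ay": 0.0,"az": 0.0,"grip": 1.0}
    - {"x": -0.15,"y": 0.0,"z": -0.02,"ax": 0.0,"ay": 0.0,"az": 0.0,"grip": 1.0}
    - {"x": -0.15,"y": 0.0,"z": 0.0,"ax": 0.0,"ay": 0.0,"az": 0.0,"grip": 1.0}
    - {"x": -0.15,"y": 0.0,"z": 0.004,"ax": 0.0,"ay": 0.0,"az": 0.0,"grip": 1.0}
    - {"x": -0.15,"y": 0.0,"z": 0.008,"ax": 0.0,"ay": 0.0,"az": 0.0,"grip": 1.0}
    - {"x": -0.15,"y": 0.0,"z": 0.008,"ax": 0.0,"ay": 0.0,"az": 0.0,"grip": 1.0}

```text
time: 4.8
tool_pos: [0.6444, 0.0576, 0.0592]
tcp_rot: [-0.109, -3.138, 0.0]
wrist_force: [0.0, -0.2, -0.7]
width: 0.003
grip_force: 0.0
```

No contact at a reported 0.0592, below the floor, so the height reading is biased. I probe in small steps.

step_arm:
  series:
    - {"x": 0.0,"y": 0.0,"z": 0.003,"ax": 0.0,"ay": 0.0,"az": 0.0,"grip": 1.0}
    - {"x": 0.0,"y": 0.0,"z": 0.005,"ax": 0.0,"ay": 0.0,"az": 0.0,"grip": 1.0}
    - {"x": 0.0,"y": 0.0,"z": 0.005,"ax": 0.0,"ay": 0.0,"az": 0.0,"grip": 1.0}

```text
time: 5.1
tool_pos: [0.6459, 0.0575, 0.0577]
tcp_rot: [0.109, 3.14, -0.0]
wrist_force: [-0.1, 0.3, -0.3]
width: -0.001
grip_force: 0.0
```

step_arm:
  series:
    - {"x": 0.0,"y": 0.0,"z": 0.003,"ax": 0.0,"ay": 0.0,"az": 0.0,"grip": 1.0}
    - {"x": 0.0,"y": 0.0,"z": 0.003,"ax": 0.0,"ay": 0.0,"az": 0.0,"grip": 1.0}

```text
time: 5.3
tool_pos: [0.6459, 0.0575, 0.056]
tcp_rot: [-0.109, -3.14, 0.0]
wrist_force: [-1.4, -0.8, 0.6]
width: 0.002
grip_force: 0.0
```

Run:
```python
from h import *
from workcell import bot
s=cam("scene");st=bot.read_state();T=st["tool_pos"];print(T)
print("tcp px(z=.056,.066,.076)",np.round(proj(s,[[T[0],T[1],z] for z in(.056,.066,.076)]),1).tolist())
a=cv2.resize(s["img"][230:300,280:370],None,fx=8,fy=8,interpolation=1)
cv2.imwrite("pics/tip.png",cv2.convertScaleAbs(a[:,:,::-1],alpha=2.5))
```

```text
[0.64592358 0.05749143 0.05601066]
tcp px(z=.056,.066,.076) [[314.1, 291.3], [314.1, 287.1], [314.1, 282.8]]
```

View pics/tip.png

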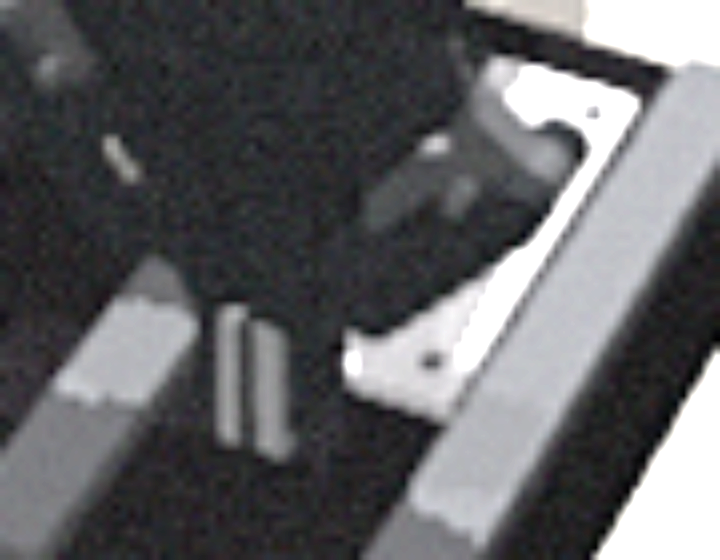

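The pads end at about crop (252,450), pixel (311.5,286). At the reported pose the tip should be at row 295, so it is really some 15–20 mm higher. I keep probing for contact.

step_arm:
  series:
    - {"x": 0.0,"y": 0.0,"z": 0.004,"ax": 0.0,"ay": 0.0,"az": 0.0,"grip": 1.0}
    - {"x": 0.0,"y": 0.0,"z": 0.008,"ax": 0.0,"ay": 0.0,"az": 0.0,"grip": 1.0}

```text
time: 5.55
tool_pos: [0.6461, 0.0575, 0.052]
tcp_rot: [0.109, 3.14, -0.0]
wrist_force: [0.1, -0.0, 0.0]
width: -0.001
grip_force: 0.0
```

step_arm:
  series:
    - {"x": 0.0,"y": 0.0,"z": 0.003,"ax": 0.0,"ay": 0.0,"az": 0.0,"grip": 1.0}
    - {"x": 0.0,"y": 0.0,"z": 0.004,"ax": 0.0,"ay": 0.0,"az": 0.0,"grip": 1.0}

```text
time: 5.75
tool_pos: [0.6457, 0.0575, 0.0496]
tcp_rot: [-0.109, -3.139, 0.0]
wrist_force: [-0.6, -0.7, 0.7]
width: -0.002
grip_force: 0.0
```

step_arm:
  series:
    - {"x": 0.0,"y": 0.0,"z": 0.003,"ax": 0.0,"ay": 0.0,"az": 0.0,"grip": 1.0}
    - {"x": 0.0,"y": 0.0,"z": 0.004,"ax": 0.0,"ay": 0.0,"az": 0.0,"grip": 1.0}

```text
time: 5.95
tool_pos: [0.6459, 0.0575, 0.0479]
tcp_rot: [-0.109, -3.139, 0.0]
wrist_force: [-0.9, 0.9, -0.4]
width: 0.005
grip_force: 0.0
```

step_arm:
  series:
    - {"x": 0.0,"y": 0.0,"z": 0.002,"ax": 0.0,"ay": 0.0,"az": 0.0,"grip": 1.0}
    - {"x": 0.0,"y": 0.0,"z": 0.003,"ax": 0.0,"ay": 0.0,"az": 0.0,"grip": 1.0}

```text
time: 6.15
tool_pos: [0.646, 0.0575, 0.0465]
tcp_rot: [-0.109, -3.14, 0.0]
wrist_force: [0.1, 0.3, 1.1]
width: -0.004
grip_force: 0.0
```

step_arm:
  series:
    - {"x": 0.0,"y": 0.0,"z": 0.002,"ax": 0.0,"ay": 0.0,"az": 0.0,"grip": 1.0}
    - {"x": 0.0,"y": 0.0,"z": 0.003,"ax": 0.0,"ay": 0.0,"az": 0.0,"grip": 1.0}

```text
time: 6.35
tool_pos: [0.6459, 0.0575, 0.045]
tcp_rot: [-0.109, -3.14, 0.0]
wrist_force: [0.0, -1.0, 0.3]
width: 0.0
grip_force: 0.0
```

step_arm:
  series:
    - {"x": 0.0,"y": 0.0,"z": 0.002,"ax": 0.0,"ay": 0.0,"az": 0.0,"grip": 1.0}
    - {"x": 0.0,"y": 0.0,"z": 0.003,"ax": 0.0,"ay": 0.0,"az": 0.0,"grip": 1.0}

```text
time: 6.55
tool_pos: [0.6459, 0.0575, 0.0435]
tcp_rot: [-0.109, -3.14, 0.0]
wrist_force: [0.1, 0.2, 0.4]
width: 0.0
grip_force: 0.0
```

Run:
```python
from h import *
from workcell import bot
s=cam("scene");st=bot.read_state();T=st["tool_pos"];print(T,st["wrist_force"])
for dx in(0,.011): print(dx,np.round(proj(s,[[T[0]+dx,T[1],z] for z in(.0435,.06,.066)]),1).tolist())
a=cv2.resize(s["img"][250:300,280:340],None,fx=12,fy=12,interpolation=1)
cv2.imwrite("pics/tip2.png",cv2.convertScaleAbs(a[:,:,::-1],alpha=4))
```

```text
[0.64586122 0.0575056  0.04338479] [-1.16000556  0.75494994  0.17095101]
0 [[314.1, 296.5], [314.1, 289.6], [314.1, 287.1]]
0.011 [[311.7, 301.0], [311.6, 294.1], [311.6, 291.5]]
```

View pics/tip2.png

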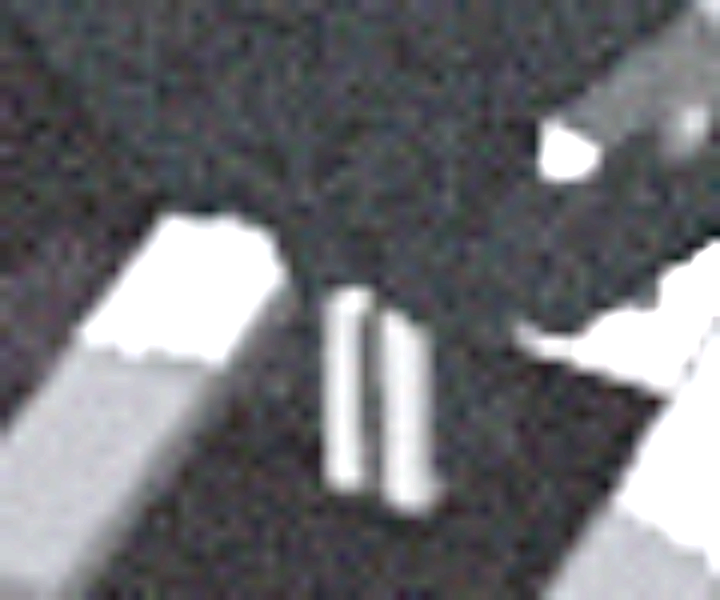

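The tip is now at pixel (311.7,291.7), about 5–6 mm above the floor while the TCP reads 0.0434. The reported height is therefore about 20 mm too low. I keep probing to contact.

step_arm:
  series:
    - {"x": 0.0,"y": 0.0,"z": 0.002,"ax": 0.0,"ay": 0.0,"az": 0.0,"grip": 1.0}
    - {"x": 0.0,"y": 0.0,"z": 0.003,"ax": 0.0,"ay": 0.0,"az": 0.0,"grip": 1.0}

```text
time: 6.8
tool_pos: [0.6459, 0.0575, 0.042]
tcp_rot: [-0.109, -3.14, 0.0]
wrist_force: [1.1, 0.0, 0.7]
width: -0.002
grip_force: 0.0
```

step_arm:
  series:
    - {"x": 0.0,"y": 0.0,"z": 0.002,"ax": 0.0,"ay": 0.0,"az": 0.0,"grip": 1.0}
    - {"x": 0.0,"y": 0.0,"z": 0.003,"ax": 0.0,"ay": 0.0,"az": 0.0,"grip": 1.0}

```text
time: 7.0
tool_pos: [0.6459, 0.0575, 0.0404]
tcp_rot: [-0.109, -3.139, 0.0]
wrist_force: [-0.6, 0.4, -0.3]
width: -0.0
grip_force: 0.0
```

step_arm:
  series:
    - {"x": 0.0,"y": 0.0,"z": 0.002,"ax": 0.0,"ay": 0.0,"az": 0.0,"grip": 1.0}
    - {"x": 0.0,"y": 0.0,"z": 0.002,"ax": 0.0,"ay": 0.0,"az": 0.0,"grip": 1.0}

```text
time: 7.2
tool_pos: [0.6458, 0.0575, 0.0393]
tcp_rot: [-0.109, -3.139, 0.0]
wrist_force: [-0.2, 0.3, -0.1]
width: 0.003
grip_force: 0.0
```

step_arm:
  series:
    - {"x": 0.0,"y": 0.0,"z": 0.002,"ax": 0.0,"ay": 0.0,"az": 0.0,"grip": 1.0}
    - {"x": 0.0,"y": 0.0,"z": 0.002,"ax": 0.0,"ay": 0.0,"az": 0.0,"grip": 1.0}

```text
time: 7.4
tool_pos: [0.6459, 0.0575, 0.0384]
tcp_rot: [-0.109, -3.139, 0.0]
wrist_force: [-0.2, 0.2, -0.2]
width: 0.003
grip_force: 0.0
```

step_arm:
  series:
    - {"x": 0.0,"y": 0.0,"z": 0.002,"ax": 0.0,"ay": 0.0,"az": 0.0,"grip": 1.0}
    - {"x": 0.0,"y": 0.0,"z": 0.002,"ax": 0.0,"ay": 0.0,"az": 0.0,"grip": 1.0}

```text
time: 7.6
tool_pos: [0.6462, 0.0575, 0.0379]
tcp_rot: [0.109, 3.139, -0.0]
wrist_force: [-0.2, 0.0, 0.7]
width: 0.003
grip_force: 0.9
```

step_arm:
  series:
    - {"x": 0.0,"y": 0.0,"z": 0.002,"ax": 0.0,"ay": 0.0,"az": 0.0,"grip": 1.0}
    - {"x": 0.0,"y": 0.0,"z": 0.002,"ax": 0.0,"ay": 0.0,"az": 0.0,"grip": 1.0}

```text
time: 7.8
tool_pos: [0.6462, 0.0575, 0.0379]
tcp_rot: [0.109, 3.139, -0.0]
wrist_force: [-2.5, 0.5, 6.6]
width: 0.004
grip_force: 3.5
```

Contact: the tips touch the floor (z = 60 mm) at a reported 37.9 mm, so the true tip height is the reading plus 22 mm. I lift about 3 mm clear and push.

step_arm:
  series:
    - {"x": 0.0,"y": 0.0,"z": -0.009,"ax": 0.0,"ay": 0.0,"az": 0.0,"grip": 1.0}
    - {"x": 0.02,"y": 0.0,"z": -0.009,"ax": 0.0,"ay": 0.0,"az": 0.0,"grip": 1.0}
    - {"x": 0.04,"y": 0.0,"z": -0.009,"ax": 0.0,"ay": 0.0,"az": 0.0,"grip": 1.0}
    - {"x": 0.054,"y": 0.0,"z": -0.009,"ax": 0.0,"ay": 0.0,"az": 0.0,"grip": 1.0}
    - {"x": 0.068,"y": 0.0,"z": -0.009,"ax": 0.0,"ay": 0.0,"az": 0.0,"grip": 1.0}
    - {"x": 0.082,"y": 0.0,"z": -0.009,"ax": 0.0,"ay": 0.0,"az": 0.0,"grip": 1.0}
    - {"x": 0.096,"y": 0.0,"z": -0.009,"ax": 0.0,"ay": 0.0,"az": 0.0,"grip": 1.0}
    - {"x": 0.11,"y": 0.0,"z": -0.009,"ax": 0.0,"ay": 0.0,"az": 0.0,"grip": 1.0}
    - {"x": 0.124,"y": 0.0,"z": -0.009,"ax": 0.0,"ay": 0.0,"az": 0.0,"grip": 1.0}
    - {"x": 0.132,"y": 0.0,"z": -0.009,"ax": 0.0,"ay": 0.0,"az": 0.0,"grip": 1.0}
    - {"x": 0.136,"y": 0.0,"z": -0.009,"ax": 0.0,"ay": 0.0,"az": 0.0,"grip": 1.0}

```text
time: 8.9
tool_pos: [0.5778, 0.0623, 0.0412]
tcp_rot: [0.109, 3.14, 0.0]
wrist_force: [0.3, -0.1, 0.1]
width: -0.0
grip_force: 0.2
```

```bash
cat >> h.py <<'E'
def hole(c,box,z,thr=(0,95),amin=60):
    """dark blobs inside the box -> world"""
    g=cv2.cvtColor(c["img"],cv2.COLOR_RGB2GRAY);x0,y0,x1,y1=box
    m=cv2.inRange(g[y0:y1,x0:x1],*thr)
    n,l,st,ce=cv2.connectedComponentsWithStats(m)
    for i in range(1,n):
        if st[i,4]>amin: p=ce[i]+[x0,y0];print(st[i],np.round(p,1),np.round(onz(c,p,z)[0]*1000,1))
E
python3 - <<'E'
from h import *
from workcell import bot
s=cam("scene");st=bot.read_state();print(st["tool_pos"],w2b(st["tool_pos"][:2]))
plan(*b2w(-.100,.0795),.041,YB)
g=cv2.cvtColor(s["img"],cv2.COLOR_RGB2GRAY)
m=cv2.inRange(g,85,255)
# print lane centre profile: gray along the lane centre and at +-20mm, z=.066, base x from -230 to -60
for yy in(.058,.098):
    print(yy,[(x,int(g[tuple(np.round(proj(s,[*b2w(x/1000,yy),.066])[0]).astype(int)[::-1])])) for x in range(-240,-55,6)])
E
```

```text
[0.57760036 0.06229017 0.04109787] [-0.08059934  0.07963132]
t 8.95 shift [ 0.0388 -0.0002  0.0002] turn [-0.0001 -0.0006  0.0038] mm [19.4 -0.1  0.1]
0.058 [(-240, 6), (-234, 14), (-228, 17), (-222, 13), (-216, 17), (-210, 18), (-204, 17), (-198, 17), (-192, 19), (-186, 20), (-180, 17), (-174, 18), (-168, 18), (-162, 19), (-156, 20), (-150, 19), (-144, 20), (-138, 19), (-132, 16), (-126, 18), (-120, 17), (-114, 17), (-108, 26), (-102, 55), (-96, 25), (-90, 92), (-84, 55), (-78, 18), (-72, 11), (-66, 17), (-60, 14)]
0.098 [(-240, 144), (-234, 144), (-228, 144), (-222, 142), (-216, 142), (-210, 146), (-204, 146), (-198, 63), (-192, 26), (-186, 62), (-180, 45), (-174, 34), (-168, 19), (-162, 18), (-156, 23), (-150, 18), (-144, 12), (-138, 10), (-132, 22), (-126, 82), (-120, 95), (-114, 86), (-108, 84), (-102, 77), (-96, 82), (-90, 81), (-84, 39), (-78, 19), (-72, 16), (-66, 14), (-60, 18)]
```

The plate is moving: its far end is now at base x ≈ -87 mm, so the overhang is about 17 mm. I push 26 mm more.

step_arm:
  series:
    - {"x": 0.012,"y": 0.0,"z": 0.0,"ax": 0.0,"ay": 0.0,"az": 0.0,"grip": 1.0}
    - {"x": 0.024,"y": 0.0,"z": 0.0,"ax": 0.0,"ay": 0.0,"az": 0.0,"grip": 1.0}
    - {"x": 0.036,"y": 0.0,"z": 0.0,"ax": 0.0,"ay": 0.0,"az": 0.0,"grip": 1.0}
    - {"x": 0.046,"y": 0.0,"z": 0.0,"ax": 0.0,"ay": 0.0,"az": 0.0,"grip": 1.0}
    - {"x": 0.052,"y": 0.0,"z": 0.0,"ax": 0.0,"ay": 0.0,"az": 0.0,"grip": 1.0}
    - {"x": 0.052,"y": 0.0,"z": 0.0,"ax": 0.0,"ay": 0.0,"az": 0.0,"grip": 1.0}
    - {"x": 0.03,"y": 0.0,"z": 0.0,"ax": 0.0,"ay": 0.0,"az": 0.0,"grip": 1.0}
    - {"x": 0.02,"y": 0.0,"z": -0.1,"ax": 0.0,"ay": 0.0,"az": 0.0,"grip": 1.0}
    - {"x": 0.02,"y": 0.0,"z": -0.2,"ax": 0.0,"ay": 0.0,"az": 0.0,"grip": 1.0}
    - {"x": 0.02,"y": 0.0,"z": -0.25,"ax": 0.0,"ay": 0.0,"az": 0.0,"grip": 0.0}
    - {"x": 0.02,"y": 0.0,"z": -0.25,"ax": 0.0,"ay": 0.0,"az": 0.0,"grip": -1.0}

```text
time: 10.05
tool_pos: [0.5728, 0.0631, 0.1718]
tcp_rot: [0.109, 3.13, 0.002]
wrist_force: [-0.0, -0.3, 0.9]
width: 0.331
grip_force: 0.0
```

Run:
```python
from h import *
from workcell import bot
s=cam("scene");st=bot.read_state();print(st["tool_pos"],w2b(st["tool_pos"][:2]),st["width"])
g=cv2.cvtColor(s["img"],cv2.COLOR_RGB2GRAY)
import cv2 as v
v.imwrite("pics/over.png",v.convertScaleAbs(v.resize(s["img"][190:300,270:430],None,fx=5,fy=5,interpolation=1)[:,:,::-1],alpha=2))
for yy in(.06,.098):
    print(yy,[(x,int(g[tuple(np.round(proj(s,[*b2w(x/1000,yy),.066])[0]).astype(int)[::-1])])) for x in range(-246,-75,5)])
```

```text
[0.5707619  0.06301617 0.16875736] [-0.08747222  0.07986652] 0.419650726406824
0.06 [(-246, 80), (-241, 82), (-236, 83), (-231, 80), (-226, 81), (-221, 83), (-216, 74), (-211, 86), (-206, 83), (-201, 85), (-196, 84), (-191, 83), (-186, 90), (-181, 78), (-176, 56), (-171, 51), (-166, 56), (-161, 76), (-156, 84), (-151, 83), (-146, 84), (-141, 83), (-136, 85), (-131, 84), (-126, 32), (-121, 128), (-116, 111), (-111, 64), (-106, 20), (-101, 22), (-96, 23), (-91, 18), (-86, 17), (-81, 25), (-76, 20)]
0.098 [(-246, 141), (-241, 142), (-236, 143), (-231, 143), (-226, 131), (-221, 146), (-216, 112), (-211, 147), (-206, 141), (-201, 143), (-196, 142), (-191, 141), (-186, 142), (-181, 143), (-176, 150), (-171, 136), (-166, 138), (-161, 149), (-156, 143), (-151, 145), (-146, 132), (-141, 132), (-136, 133), (-131, 131), (-126, 60), (-121, 114), (-116, 100), (-111, 64), (-106, 13), (-101, 11), (-96, 17), (-91, 16), (-86, 14), (-81, 18), (-76, 14)]
```

View pics/over.png

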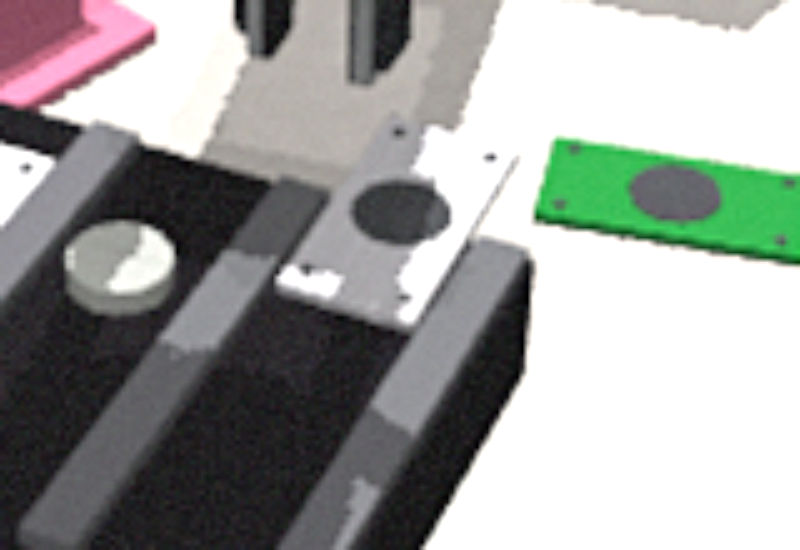

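The plate lies flat in the lane with its near end well over the front edge. The specimen is at crop (402,212), the far corners at about (278,285) and (412,322), the near corners at about (398,117) and (517,155). I compute its pose and the grasp.

Run:
```python
from h import *
s=cam("scene")
cr=np.array([[402,212],[278,285],[412,322],[398,117],[517,155]])/5+[270,190]-.4
W=onz(s,cr,.066);B=np.array([w2b(w[:2]) for w in W]);print(np.round(B*1000,1))
f=(B[1]+B[2])/2;n=(B[3]+B[4])/2;print("len",np.linalg.norm(f-n)*1000,"wid",np.linalg.norm(B[1]-B[2])*1000,np.linalg.norm(B[3]-B[4])*1000,"ctr",(f+n)/2*1000)
gx=B[0,0]-.055+.0135
plan(*b2w(gx,.0795),.15,YB); plan(*b2w(gx,.0795),.0175,YB);print(gx)
```

```text
[[-170.7   77.7]
 [-112.9   53.4]
 [-115.3  104.7]
 [-224.    53.7]
 [-221.5  104.1]]
len 108.63620467243256 wid 51.34952237660517 50.4769342710656 ctr [-168.43320635   78.98875048]
t 10.15 shift [0.2458 0.0003 0.0326] turn [0.0001 0.0019 0.0035] mm [1.229e+02 1.000e-01 1.630e+01]
t 10.15 shift [2.460e-01 2.000e-04 2.976e-01] turn [0.0001 0.0019 0.0035] mm [1.230e+02 1.000e-01 1.488e+02]
-0.2121558885207975
```

step_arm:
  series:
    - {"x": 0.08,"y": 0.0,"z": 0.0,"ax": 0.0,"ay": 0.0,"az": 0.0,"grip": -1.0}
    - {"x": 0.16,"y": 0.0,"z": 0.0,"ax": 0.0,"ay": 0.0,"az": 0.0,"grip": -1.0}
    - {"x": 0.22,"y": 0.0,"z": 0.0,"ax": 0.0,"ay": 0.0,"az": 0.0,"grip": -1.0}
    - {"x": 0.244,"y": 0.0,"z": 0.0,"ax": 0.0,"ay": 0.0,"az": 0.0,"grip": -1.0}
    - {"x": 0.244,"y": 0.0,"z": 0.0,"ax": 0.0,"ay": 0.0,"az": 0.0,"grip": -1.0}
    - {"x": 0.244,"y": 0.0,"z": 0.07,"ax": 0.0,"ay": 0.0,"az": 0.0,"grip": -1.0}
    - {"x": 0.244,"y": 0.0,"z": 0.13,"ax": 0.0,"ay": 0.0,"az": 0.0,"grip": -1.0}
    - {"x": 0.244,"y": 0.0,"z": 0.16,"ax": 0.0,"ay": 0.0,"az": 0.0,"grip": -1.0}
    - {"x": 0.244,"y": 0.0,"z": 0.16,"ax": 0.0,"ay": 0.0,"az": 0.0,"grip": -1.0}

```text
time: 11.05
tool_pos: [0.4449, 0.071, 0.0828]
tcp_rot: [-0.11, -3.134, 0.002]
wrist_force: [-0.7, -0.3, -0.4]
width: 0.997
grip_force: 0.0
```

Run:
```python
from h import *
plan(*b2w(-.212,.0795),.0175,YB)
```

```text
t 11.05 shift [-0.0039  0.0014  0.1307] turn [-0.0022 -0.0114  0.0032] mm [-1.9  0.7 65.3]
```

step_arm:
  force: 60
  series:
    - {"x": 0.0,"y": 0.001,"z": 0.05,"ax": 0.0,"ay": 0.0,"az": 0.0,"grip": -1.0}
    - {"x": 0.0,"y": 0.001,"z": 0.09,"ax": 0.0,"ay": 0.0,"az": 0.0,"grip": -1.0}
    - {"x": 0.0,"y": 0.001,"z": 0.12,"ax": 0.0,"ay": 0.0,"az": 0.0,"grip": -1.0}
    - {"x": 0.0,"y": 0.001,"z": 0.13,"ax": 0.0,"ay": 0.0,"az": 0.0,"grip": -1.0}
    - {"x": 0.0,"y": 0.001,"z": 0.13,"ax": 0.0,"ay": 0.0,"az": 0.0,"grip": -1.0}

```text
time: 11.55
tool_pos: [0.4471, 0.0719, 0.021]
tcp_rot: [-0.109, -3.139, 0.0]
wrist_force: [-0.6, -0.6, 0.4]
width: 1.002
grip_force: 0.0
```

step_arm:
  force: 60
  series:
    - {"x": 0.0,"y": 0.0,"z": 0.0,"ax": 0.0,"ay": 0.0,"az": 0.0,"grip": -0.6}
    - {"x": 0.0,"y": 0.0,"z": 0.0,"ax": 0.0,"ay": 0.0,"az": 0.0,"grip": -0.4}
    - {"x": 0.0,"y": 0.0,"z": 0.0,"ax": 0.0,"ay": 0.0,"az": 0.0,"grip": -0.2}
    - {"x": 0.0,"y": 0.0,"z": 0.0,"ax": 0.0,"ay": 0.0,"az": 0.0,"grip": 0.0}
    - {"x": 0.0,"y": 0.0,"z": 0.0,"ax": 0.0,"ay": 0.0,"az": 0.0,"grip": 1.0}
    - {"x": 0.0,"y": 0.0,"z": 0.0,"ax": 0.0,"ay": 0.0,"az": 0.0,"grip": 1.0}
    - {"x": 0.0,"y": 0.0,"z": 0.0,"ax": 0.0,"ay": 0.0,"az": 0.0,"grip": 1.0}

```text
time: 12.25
tool_pos: [0.4476, 0.072, 0.022]
tcp_rot: [0.109, 3.137, 0.0]
wrist_force: [-0.9, -0.2, 6.5]
width: 0.613
grip_force: 61.6
```

Gripped: opening 0.613, about 52 mm, at 61 N. I lift gently.

step_arm:
  series:
    - {"x": 0.0,"y": 0.0,"z": -0.012,"ax": 0.0,"ay": 0.0,"az": 0.0,"grip": 1.0}
    - {"x": 0.0,"y": 0.0,"z": -0.03,"ax": 0.0,"ay": 0.0,"az": 0.0,"grip": 1.0}
    - {"x": 0.0,"y": 0.0,"z": -0.06,"ax": 0.0,"ay": 0.0,"az": 0.0,"grip": 1.0}
    - {"x": 0.0,"y": 0.0,"z": -0.1,"ax": 0.0,"ay": 0.0,"az": 0.0,"grip": 1.0}
    - {"x": 0.0,"y": 0.0,"z": -0.15,"ax": 0.0,"ay": 0.0,"az": 0.0,"grip": 1.0}
    - {"x": 0.0,"y": 0.0,"z": -0.2,"ax": 0.0,"ay": 0.0,"az": 0.0,"grip": 1.0}
    - {"x": 0.0,"y": 0.0,"z": -0.23,"ax": 0.0,"ay": 0.0,"az": 0.0,"grip": 1.0}
    - {"x": 0.0,"y": 0.0,"z": -0.23,"ax": 0.0,"ay": 0.0,"az": 0.0,"grip": 1.0}
    - {"x": 0.0,"y": 0.0,"z": -0.23,"ax": 0.0,"ay": 0.0,"az": 0.0,"grip": 1.0}

```text
time: 13.15
tool_pos: [0.4462, 0.0719, 0.1359]
tcp_rot: [-0.109, -3.14, -0.0]
wrist_force: [1.1, -0.5, -1.5]
width: 0.612
grip_force: 62.5
```

Run:
```python
from h import *
from workcell import bot
st=bot.read_state();print(st["tool_pos"],st["wrist_force"],st["width"],st["grip_force"],st["q"])
y=np.radians(-21.8);u=np.array([np.cos(y),np.sin(y)])
plan(*(np.array([.4403,-.2915])-.0414*u),.13,y)
s=cam("scene");g=cv2.cvtColor(s["img"],cv2.COLOR_RGB2GRAY)
# where should the plate centre appear, height bottom = true tip offset: .060 + (z-.0215)
zz=.066+st["tool_pos"][2]-.0215
p=proj(s,[*(st["tool_pos"][:2]+.0414*np.array([np.cos(YB),np.sin(YB)])),zz])[0];print("exp ctr",p,zz)
x,yv=np.round(p).astype(int);hole(s,(x-35,yv-30,x+35,yv+30),zz,(40,80),80)
print(g[yv-24:yv+28:3,x-36:x+40:4])
```

```text
[0.44618886 0.07191672 0.13594379] [ 1.07753079 -0.52520114 -1.48791108] 0.6119031954557979 62.48549938201904 [ 1.04640983e-01 -1.06101653e-01  2.14175680e+00  5.70456799e-05
  1.10595872e+00 -1.39649397e+00]
t 13.15 shift [ 0.04   -0.7006  0.0119] turn [ 1.000e-04 -1.000e-04  5.936e-01] mm [  20.  -350.3    5.9]
exp ctr [353.98534529 180.96120328] 0.1804437892215826
[   5    0   58   60 1213] [354.3 185.2] [499.5  73.5 180.4]
[[136 136 136 136 141 120  15  15   7  79  78  76  81  74  23  21  12  30
   20]
 [137 137 136 136 137 131   7  50   6  78  81  79  80  77  61  20  22  21
   17]
 [135 135 138 138 137 136  15  36   6  79  80  78  76  77  82  17  24  20
   25]
 [135 136 137 135 138  94   8  28  56  46  79  78  78  77  80  14  17  73
    3]
 [134 135 136 136 125  75  17  23  80  83  78  81  79  80  73  53  19 130
  138]
 [136 137 135 133 129  77  13  93  92  85  78  82  82  79  22  48  19 143
  134]
 [136 135 136 135 117  76  88  95  78  78  94  91  91  82  54  42  18 140
  134]
 [137 136 135 135  88  76  94  25  33  35  31  72  90  87  55  39   0 136
  133]
 [134 134 134 129  72  92  73  34  36  35  33  27  87  92  40  28 123 135
  136]
 [135 135 136 127  90  89  93  30  34  34  33  22  92  68  45  94 137 134
  137]
 [135 135 133 106  91  90  90  91  69  49  67  91  82  89  76 129 136 135
  137]
 [136 133 136  87  92  90  91  90  91  93  90  93  74  85  73 127 137 137
  136]
 [134 132  96  92  91  91  93  91  92  87  89  64  91  82  97 132 137 136
  137]
 [134 124 100  66  79  92  91  93  92  85  92  78  84  79 109 129 138 137
  137]
 [132 124 105  79  75  64  75  92  90  93  59  78  80  80 133 134 137 136
  136]
 [125 125  71  77  78  79  79  72  69  92  81  79  78  76 129 129 136 137
  138]
 [123 127  76  77  77  76  77  77  81  80  79  81  80  73 129 129 137 137
  138]
 [135 126  75  78  77  76  77  79  78  79  78  78  77 111 128 129 137 139
  136]]
```

The plate is held level, with the specimen near its expected pixel (354,182). I carry it to above the stand.

step_arm:
  series:
    - {"x": 0.0,"y": -0.04,"z": 0.0,"ax": 0.0,"ay": 0.0,"az": 0.0,"grip": 1.0}
    - {"x": 0.0,"y": -0.1,"z": 0.0,"ax": 0.0,"ay": 0.0,"az": 0.05,"grip": 1.0}
    - {"x": 0.01,"y": -0.17,"z": 0.0,"ax": 0.0,"ay": 0.0,"az": 0.12,"grip": 1.0}
    - {"x": 0.01,"y": -0.25,"z": 0.0,"ax": 0.0,"ay": 0.0,"az": 0.2,"grip": 1.0}
    - {"x": 0.02,"y": -0.33,"z": 0.0,"ax": 0.0,"ay": 0.0,"az": 0.28,"grip": 1.0}
    - {"x": 0.02,"y": -0.41,"z": 0.0,"ax": 0.0,"ay": 0.0,"az": 0.36,"grip": 1.0}
    - {"x": 0.03,"y": -0.49,"z": 0.0,"ax": 0.0,"ay": 0.0,"az": 0.44,"grip": 1.0}
    - {"x": 0.03,"y": -0.57,"z": 0.0,"ax": 0.0,"ay": 0.0,"az": 0.51,"grip": 1.0}
    - {"x": 0.04,"y": -0.64,"z": 0.0,"ax": 0.0,"ay": 0.0,"az": 0.57,"grip": 1.0}
    - {"x": 0.04,"y": -0.68,"z": 0.0,"ax": 0.0,"ay": 0.0,"az": 0.59,"grip": 1.0}
    - {"x": 0.04,"y": -0.7,"z": 0.0,"ax": 0.0,"ay": 0.0,"az": 0.594,"grip": 1.0}
    - {"x": 0.04,"y": -0.7,"z": 0.0,"ax": 0.0,"ay": 0.0,"az": 0.594,"grip": 1.0}

```text
time: 14.4
tool_pos: [0.4014, -0.2761, 0.1348]
tcp_rot: [-0.596, -3.082, -0.002]
wrist_force: [-0.6, 0.4, -0.2]
width: 0.614
grip_force: 62.6
```

step_arm:
  series:
    - {"x": 0.0,"y": 0.0,"z": 0.0,"ax": 0.0,"ay": 0.0,"az": 0.0,"grip": 1.0}
    - {"x": 0.0,"y": 0.0,"z": 0.05,"ax": 0.0,"ay": 0.0,"az": 0.0,"grip": 1.0}
    - {"x": 0.0,"y": 0.0,"z": 0.1,"ax": 0.0,"ay": 0.0,"az": 0.0,"grip": 1.0}
    - {"x": 0.0,"y": 0.0,"z": 0.12,"ax": 0.0,"ay": 0.0,"az": 0.0,"grip": 1.0}
    - {"x": 0.0,"y": 0.0,"z": 0.12,"ax": 0.0,"ay": 0.0,"az": 0.0,"grip": 1.0}

```text
time: 14.9
tool_pos: [0.4009, -0.2736, 0.0742]
tcp_rot: [-0.591, -3.081, -0.003]
wrist_force: [0.5, 0.7, -0.1]
width: 0.616
grip_force: 62.6
```

Run:
```python
from h import *
from workcell import bot
st=bot.read_state();print(st["tool_pos"],st["wrist_force"],st["width"],st["grip_force"])
y=np.radians(-21.8);u=np.array([np.cos(y),np.sin(y)])
plan(*(np.array([.4403,-.2915])-.0414*u),.0325,y)
zz=.066+st["tool_pos"][2]-.0215
for n in("scene","top"):
    s=cam(n);p=proj(s,[*(st["tool_pos"][:2]+.0414*u),zz])[0];x,yv=np.round(p).astype(int)
    print(n,"exp",np.round(p,1),"z",zz);hole(s,(x-14,yv-14,x+14,yv+14),zz,(18,60) if n=="scene" else (30,75),40)
    g=cv2.cvtColor(s["img"],cv2.COLOR_RGB2GRAY);print(g[yv-20:yv+21:3,x-20:x+24:3])
s=cam("scene");cv2.imwrite("pics/prep.png",s["img"][:,:,::-1])
```

```text
[ 0.4008932  -0.27361077  0.07421573] [ 0.45725583  0.72339873 -0.11251409] 0.6162821108987708 62.63798475265503
t 14.9 shift [-0.004  -0.0041  0.0834] turn [ 0.0026 -0.0083  0.0026] mm [-2.  -2.  41.7]
scene exp [194.7 158.2] z 0.11871573468896701
[  5  11  18   9 133] [194.5 158.9] [ 441.9 -288.1  118.7]
[[138 138 138 138 137 137 100  10  11  12  80   4  21  13 110]
 [139 140 138 138 139 138 144  48  12  20  38 146   6  18 134]
 [139 139 139 141 137 137 139  68  14  14   0 144  98  14  62]
 [140 139 139 138 138 138 139  84   6  10  58  70 106  17  19]
 [139 138 139 137 137 139 140 127  71  83  82  83  85  29  12]
 [139 138 138 138 141 127  89  95  96  85  81  81  84  44  28]
 [143 140 142 104  80  24  32  34  28  46  94  93  85  46  31]
 [131 104  89  96  29  34  36  32  35  30  96  92  95  55  47]
 [ 91  91  94  94  49  27  30  29  46  84  94  67  87 106  47]
 [ 92  91  93  93  95  95  96  93  85  53 109 137 131 126  59]
 [ 93  92  96  92  90  94  79  59 119 131  84 132 128 127 129]
 [ 86  93  62  96  77  75 131 142  43  13  15  12 124 129 129]
 [140  65  64  84 145 127  44   6  1
[... 430 characters left out ...]
8  57]
 [ 52  51  49  47 124 120 124 124  31  31  35  36  51 108  61]
 [ 51  50  51  90 121 109  70  41  30  33  36  48 115  51  75]
 [ 50  50  52 125 104  49  49  27  31  37  42 124  44  75  76]
 [ 48  49  72 122  52  49  38  31  32  35  99  52  68  70  70]
 [ 48  51 120 119  48  32  28  32  38  77  57  61  65  67  69]
 [ 49  57  87  98  30  29  31  29  72  69  56  62  63  65  52]
 [ 90  54  33  27  29  46  53  72 101 102  57  60  61  55  40]
 [ 91  91  30  30  36  46  57  95 116 131 135  58  53  39  62]
 [ 34  38  29  27  32  34 115  91 126 142 135 128  32  56  60]
 [ 30  31  27  27  37  57  37  48  56  60 143 122  52  55  57]
 [ 31  28  27  27  35  73  45  52  58  57  90 105  49  52  55]]
```

step_arm:
  series:
    - {"x": 0.0,"y": 0.0,"z": 0.04,"ax": 0.0,"ay": 0.0,"az": 0.0,"grip": 1.0}
    - {"x": 0.0,"y": 0.0,"z": 0.04,"ax": 0.0,"ay": 0.0,"az": 0.0,"grip": 1.0}
    - {"x": 0.0,"y": 0.0,"z": 0.04,"ax": 0.0,"ay": 0.0,"az": 0.0,"grip": 1.0}
    - {"x": 0.0,"y": 0.0,"z": 0.04,"ax": 0.0,"ay": 0.0,"az": 0.0,"grip": 1.0}

```text
time: 15.45
tool_pos: [0.403, -0.2764, 0.0573]
tcp_rot: [0.594, 3.083, -0.001]
wrist_force: [0.9, 0.1, -0.6]
width: 0.617
grip_force: 62.7
```

Run:
```python
from h import *
from workcell import bot
st=bot.read_state();print(st["tool_pos"],st["tcp_rot"])
y=np.radians(-21.8);u=np.array([np.cos(y),np.sin(y)])
plan(*(np.array([.4403,-.292])-.042*u),.0325,y)
zz=.066+st["tool_pos"][2]-.0215
s=cam("scene");p=proj(s,[*(st["tool_pos"][:2]+.042*u),zz])[0];x,yv=np.round(p).astype(int)
print("exp",np.round(p,1),st["tool_pos"][:2]+.042*u);hole(s,(x-14,yv-14,x+14,yv+14),zz,(18,60),40)
a=cv2.resize(s["img"][130:230,150:270],None,fx=6,fy=6,interpolation=1)
cv2.imwrite("pics/prep.png",cv2.convertScaleAbs(a[:,:,::-1],alpha=2))
# stand (initial scene picture): top edges, far-x end and -y/+y top corners
import pickle
s0=pickle.load(open("scene0.pkl","rb"))
for a in(-.04,.04):
  for b in(-.02,.02):
    w=np.array([.4403,-.292])+a*u+b*np.array([-u[1],u[0]]);print(a,b,np.round(proj(s0,[[*w,.07],[*w,.058]]),1).tolist())
g=cv2.cvtColor(s0["img"],cv2.COLOR_RGB2GRAY)
M=np.zeros_like(g);M[160:205,165:230]=cv2.inRange(g,0,32)[160:205,165:230];M=cv2.morphologyEx(M,cv2.MORPH_OPEN,np.ones((3,3)))
q=max(cv2.findContours(M,0,1)[0],key=cv2.contourArea);print(cv2.approxPolyDP(q,1.8,True)[:,0].tolist())
```

```text
[ 0.40297236 -0.2763928   0.0573176 ] [ 5.93987171e-01  3.08322463e+00 -1.29966562e-03]
t 15.45 shift [ 0.0032 -0.0012  0.0496] turn [-0.0009  0.0034 -0.0003] mm [ 1.6 -0.6 24.8]
exp [194.  165.6] [ 0.44196876 -0.29199025]
[  5  10  19   9 131] [194.1 166. ] [ 443.3 -290.8  101.8]
-0.04 -0.02 [[205.9, 167.1], [206.6, 171.7]]
-0.04 0.02 [[217.4, 174.0], [218.0, 178.7]]
0.04 -0.02 [[175.3, 182.1], [176.3, 186.8]]
0.04 0.02 [[186.7, 189.5], [187.6, 194.3]]
[[215, 175], [202, 170], [177, 182], [176, 186], [187, 193], [215, 179]]
```

step_arm:
  series:
    - {"x": 0.003,"y": -0.001,"z": 0.02,"ax": 0.0,"ay": 0.0,"az": 0.0,"grip": 1.0}
    - {"x": 0.003,"y": -0.001,"z": 0.036,"ax": 0.0,"ay": 0.0,"az": 0.0,"grip": 1.0}
    - {"x": 0.003,"y": -0.001,"z": 0.042,"ax": 0.0,"ay": 0.0,"az": 0.0,"grip": 1.0}
    - {"x": 0.003,"y": -0.001,"z": 0.042,"ax": 0.0,"ay": 0.0,"az": 0.0,"grip": 1.0}
    - {"x": 0.003,"y": -0.001,"z": 0.042,"ax": 0.0,"ay": 0.0,"az": 0.0,"grip": 1.0}

```text
time: 16.0
tool_pos: [0.4005, -0.2757, 0.0348]
tcp_rot: [-0.594, -3.084, -0.0]
wrist_force: [-0.8, -0.4, -0.8]
width: 0.614
grip_force: 62.8
```

step_arm:
  series:
    - {"x": 0.0,"y": 0.0,"z": 0.002,"ax": 0.0,"ay": 0.0,"az": 0.0,"grip": 1.0}
    - {"x": 0.0,"y": 0.0,"z": 0.003,"ax": 0.0,"ay": 0.0,"az": 0.0,"grip": 1.0}
    - {"x": 0.0,"y": 0.0,"z": 0.003,"ax": 0.0,"ay": 0.0,"az": 0.0,"grip": 1.0}

```text
time: 16.3
tool_pos: [0.4007, -0.2758, 0.0337]
tcp_rot: [0.594, 3.085, -0.0]
wrist_force: [-0.0, 0.2, -1.9]
width: 0.613
grip_force: 62.8
```

step_arm:
  series:
    - {"x": 0.0,"y": 0.0,"z": 0.002,"ax": 0.0,"ay": 0.0,"az": 0.0,"grip": 1.0}
    - {"x": 0.0,"y": 0.0,"z": 0.002,"ax": 0.0,"ay": 0.0,"az": 0.0,"grip": 1.0}

```text
time: 16.5
tool_pos: [0.4008, -0.2758, 0.0336]
tcp_rot: [0.594, 3.085, -0.0]
wrist_force: [-2.2, 2.9, 6.2]
width: 0.614
grip_force: 63.5
```

step_arm:
  series:
    - {"x": 0.0,"y": 0.0,"z": 0.001,"ax": 0.0,"ay": 0.0,"az": 0.0,"grip": 1.0}
    - {"x": 0.0,"y": 0.0,"z": 0.001,"ax": 0.0,"ay": 0.0,"az": 0.0,"grip": 1.0}

```text
time: 16.7
tool_pos: [0.4008, -0.2759, 0.0335]
tcp_rot: [0.594, 3.085, -0.0]
wrist_force: [-3.9, 2.3, 10.8]
width: 0.615
grip_force: 63.8
```

Run:
```python
from h import *
from workcell import bot
st=bot.read_state();print(st["tool_pos"],st["wrist_force"],st["torque"])
y=np.radians(-21.8);u=np.array([np.cos(y),np.sin(y)])
s=cam("scene");p=proj(s,[*(st["tool_pos"][:2]+.042*u),.076])[0];x,yv=np.round(p).astype(int)
print("exp",np.round(p,1),st["tool_pos"][:2]+.042*u);hole(s,(x-14,yv-14,x+14,yv+14),.0765,(18,60),40)
```

```text
[ 0.40081189 -0.27585152  0.03354789] [-3.87170795  2.32435875 10.8179015 ] [0.37894547 0.59007671 0.02619119]
exp [196.5 175.5] [ 0.43980829 -0.29144897]
[  5   9  18   9 132] [196.3 175.1] [ 439.  -292.4   76.5]
[ 5 18 23 10 50] [200.5 185. ] [ 468.1 -264.6   76.5]
```

Contact at 10.8 N; the specimen centre is within about 1.5 mm of the stand centre. I ease the load, then open.

step_arm:
  force: 20
  series:
    - {"x": 0.0,"y": 0.0,"z": -0.0015,"ax": 0.0,"ay": 0.0,"az": 0.0,"grip": 1.0}
    - {"x": 0.0,"y": 0.0,"z": -0.0015,"ax": 0.0,"ay": 0.0,"az": 0.0,"grip": 1.0}
    - {"x": 0.0,"y": 0.0,"z": -0.0015,"ax": 0.0,"ay": 0.0,"az": 0.0,"grip": -0.3}
    - {"x": 0.0,"y": 0.0,"z": -0.0015,"ax": 0.0,"ay": 0.0,"az": 0.0,"grip": -0.5}
    - {"x": 0.0,"y": 0.0,"z": -0.0015,"ax": 0.0,"ay": 0.0,"az": 0.0,"grip": -0.7}
    - {"x": 0.0,"y": 0.0,"z": -0.0015,"ax": 0.0,"ay": 0.0,"az": 0.0,"grip": -0.9}
    - {"x": 0.0,"y": 0.0,"z": -0.0015,"ax": 0.0,"ay": 0.0,"az": 0.0,"grip": -1.0}
    - {"x": 0.0,"y": 0.0,"z": -0.0015,"ax": 0.0,"ay": 0.0,"az": 0.0,"grip": -1.0}

```text
time: 17.55
tool_pos: [0.4006, -0.2757, 0.0328]
tcp_rot: [-0.594, -3.085, -0.0]
wrist_force: [-0.9, 0.3, -0.5]
width: 1.001
grip_force: 0.0
```

Run:
```python
from h import *
s=cam("scene");hole(s,(182,162,211,189),.0765,(18,60),40)
```

```text
[  6   9  18  10 134] [196.4 175.4] [ 439.9 -291.6   76.5]
[10 18 19  9 42] [201.7 184.9] [ 466.9 -262.5   76.5]
```

Released; the specimen stays at (439.9, -291.6). I retreat straight up, then swing back clear of the camera views.

step_arm:
  series:
    - {"x": 0.0,"y": 0.0,"z": -0.03,"ax": 0.0,"ay": 0.0,"az": 0.0,"grip": -1.0}
    - {"x": 0.0,"y": 0.0,"z": -0.08,"ax": 0.0,"ay": 0.0,"az": 0.0,"grip": -1.0}
    - {"x": 0.0,"y": 0.0,"z": -0.16,"ax": 0.0,"ay": 0.0,"az": 0.0,"grip": -1.0}
    - {"x": 0.0,"y": 0.0,"z": -0.24,"ax": 0.0,"ay": 0.0,"az": 0.0,"grip": -1.0}
    - {"x": 0.0,"y": 0.1,"z": -0.3,"ax": 0.0,"ay": 0.0,"az": 0.0,"grip": -1.0}
    - {"x": 0.0,"y": 0.2,"z": -0.3,"ax": 0.0,"ay": 0.0,"az": 0.0,"grip": -1.0}
    - {"x": 0.0,"y": 0.3,"z": -0.3,"ax": 0.0,"ay": 0.0,"az": 0.0,"grip": -1.0}
    - {"x": 0.0,"y": 0.4,"z": -0.3,"ax": 0.0,"ay": 0.0,"az": 0.0,"grip": -1.0}
    - {"x": 0.0,"y": 0.5,"z": -0.3,"ax": 0.0,"ay": 0.0,"az": 0.0,"grip": -1.0}
    - {"x": 0.0,"y": 0.6,"z": -0.3,"ax": 0.0,"ay": 0.0,"az": 0.0,"grip": -1.0}
    - {"x": 0.0,"y": 0.6,"z": -0.3,"ax": 0.0,"ay": 0.0,"az": 0.0,"grip": -1.0}

```text
time: 18.7
tool_pos: [0.5135, 0.0074, 0.183]
tcp_rot: [0.586, 3.086, 0.003]
wrist_force: [-0.2, -1.5, 0.0]
width: 1.0
grip_force: 0.0
```

Run:
```python
from h import *
s=cam("scene");c=cam("top")
hole(s,(182,162,211,189),.0765,(18,80),40)
for n,k,box in(("top",c,(430,255,490,325)),("other",c,(345,195,388,272))):
    g=cv2.cvtColor(k["img"],cv2.COLOR_RGB2GRAY);x0,y0,x1,y1=box;m=cv2.inRange(g[y0:y1,x0:x1],110,255)
    print(n,int((m>0).sum()))
g=cv2.cvtColor(c["img"],cv2.COLOR_RGB2GRAY)
hole(c,(452,282,474,304),.0765,(0,85),40)
hole(c,(352,225,380,250),.0665,(0,95),60)
a=cv2.resize(c["img"][190:340,340:500],None,fx=2.5,fy=2.5,interpolation=2);b=cv2.resize(s["img"][130:280,130:290],None,fx=2.5,fy=2.5,interpolation=2)
cv2.imwrite("pics/final.png",cv2.convertScaleAbs(np.hstack([a,b])[:,:,::-1],alpha=1.4))
```

```text
[  6   9  18  10 128] [196.4 175.3] [ 439.7 -291.7   76.5]
[ 8 17 21 10 85] [202.7 185.1] [ 466.7 -260.1   76.5]
top 3456
other 750
[  1   5  17  17 239] [461.  295.3] [ 437.4 -290.7   76.5]
[  0   0  21  19 339] [361.6 234.1] [559.3 -88.6  66.5]
```

View pics/final.png

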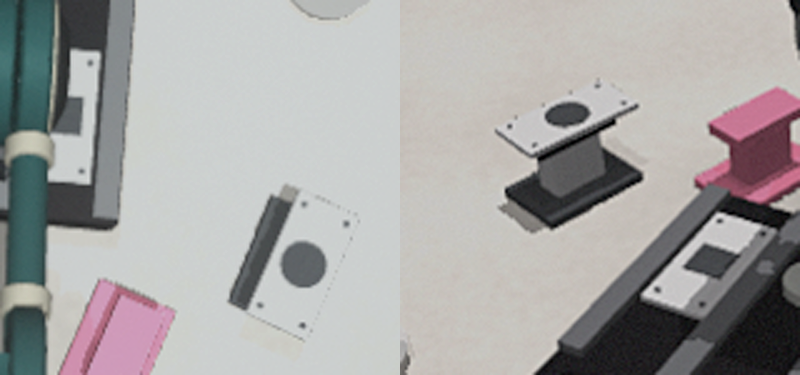

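The final picture shows the carrier flat and lengthways on the black stand, with the specimen at left crop (303,264), within about 3 mm of the stand's centre. The square carrier is still in its lane, and the gripper is clear. I hand in.

```bash
python3 -c "
from workcell import bot
print(bot.finish_job())"
```

```text
the job is handed in; nothing more can be done
None
```

The round-specimen carrier lies flat and lengthways on the oblong stand, within about 3 mm of centre by the cameras, and the square one is still in its lane; handed in at about 19 s of robot time, verdict not shown.

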